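# Load the spot-welding cell's nests with the stiffener channels

## Robot

A 6-joint arm with a two-finger parallel gripper is mounted at the origin on the work surface. World frame = base frame: x ahead of the robot, y to its left, z up, the work surface at z = 0. Lengths are in m, angles in rad, forces in N, time in s.
With the tool pointing down it reaches from about 0.4 to 0.925 m from the base axis. Payload 12.5 kg.
Tool frame: the origin (TCP) lies at the very end of the fingers, on their centre line; the grasp point (between the pads) lies 19 mm behind it; z points along the fingers, y is the line along which they close (so a half turn about z gives the same grasp; the last joint's range is limited). The gripper opens to 95 mm and grips with 3 to 60 N. Pads are 20 mm wide; open, the fingers measure 119 mm over their backs; the gripper's body (75 mm by 180 mm) begins 59 mm behind the grasp point.
Start: joints at [-1.318, 0.491, 1.559, -0, 1.092, -0.106], TCP at [0.219, -0.585, 0.215] pointing down, gripper open.
Joint ranges: [-3.1, 3.1], [-0.84, 2.19], [0.05, 2.79], [-1.13, 4.28], [0.06, 2.93], [-2.69, 2.69]. Speed limits (rad/s): [2.22, 2.22, 2.79, 3.14, 3.14, 3.14].

## Interface

Orientations are given as a unit quaternion [x, y, z, w].
In Python, from plant import bot gives the robot as it stands. The module is installed in compiled form; this text tells all that it offers.
- The arm moves only by the tool move_arm, never from a script. Its argument "deltas" is a list of rows, each a list of 5 numbers: the opening, from -1 (shut) to 1 (fully open), then the shift along the tool's x, y, z in mm, then the turn about the tool's z in rad. In form: [[claw, tx, ty, tz, twist], ...]. A call has 1 to 12 rows; each row is the pose to reach, as a shift and turn from the pose commanded when the call began, along the tool's axes at that moment; what a row does not reach only later rows make up. A row lasts 1/12 s, in which the tool goes at most 41.7 mm and 7.16 degrees, less where a joint would pass 70% of its speed; a pose out of reach is approached as far as the arm can. A call with a gripper value outside its range is refused whole. The fingers move at their own pace and stop on an object; "grip_force" is the grip in N (left out, the last holds). Time passes only in rows, so rows that repeat a pose let the fingers close. It gives the time, the measured TCP pose, the force, the opening and the grip force at its end, in the units of the state.
- bot.state(): the state, without advancing time (a new reading comes with each control period).
- bot.capture(name): name is "side" or "top" or "wrist"; returns a dict with "img" (420x560x3 uint8, red, green, blue), "fx", "fy", "cx", "cy" (pixels), "k1" (the pictures are not rectified: a ray, as slopes to the right and down, at radius r is drawn at 1 + k1 r^2 times it, then the intrinsics apply), "camera_from_world" (4x4, takes a point from world to camera coordinates); the wrist camera has in their place "hand_eye" (4x4, takes a point from camera to tool coordinates, whose origin is the TCP and whose axes are the flange's). Camera axes: x right, y down, z forward; pixel columns grow to the right and rows downward; lengths in m; the calibration is good to about 2 mm. A picture is of the moment at which its call begins: read the wrist's pose just before it. There is no depth.
- bot.job_done(): hands the job in; it is judged then, once.
The state is a dict: "time_s": time; "qpos": joint angles; "qvel": joint speeds; "tau": joint torques, N m; "ee_pos": TCP position; "tcp_rot": TCP orientation; "force": force on the tool from outside, world axes, zero at the start; "torque": the same for the moment, N m; "width": finger opening in m; "grasp_force": force on a finger pad.
Only numpy, scipy, OpenCV 4.12 (cv2) and the standard library are available. Lean on these libraries where they do the work, as an engineer would, in place of code of your own. Each camera call takes 0.05 s, during which the arm holds its last target. There are 200 camera calls.

## Task

Load the spot-welding cell: pick out the four folded U-channels and put each one into the loading nest made for its length, open side down over the rib, fully down on the base plate between the two end stops. The two angle brackets lying among them are for another job: leave them where they are.

Things in the scene. Friction and masses are not known exactly. Their poses are not given: they have to be found in the camera images.
- channel_50: Loose U-channel of 3 mm bare steel sheet, smallest of four: 50 mm long, 40 wide, 30 high, about 110 g. Lies open side down: flat web with two small holes on top, a flange down each long side, 34 mm clear between them. Origin: footprint centre at the flanges' lower edges, on the bench at the start; x along the length, y across, z up. Starts at right, x axis within 1.4 rad of world x.
- nest_50: Fixed, empty nest for the 50 mm channel: aluminium plate 94 x 64 x 8 mm; along it a dark rib 22 mm wide, roof-shaped, top 27 mm above the bench; at each rib end an end stop (26 mm above bench) with a lead-in horn leaning outwards (top 38 mm). 62 mm clear between stops: 6 mm play each way along and across. Long sides open. Origin: centre of plate underside, on the bench; x along rib. At left.
- channel_70: Loose U-channel of 3 mm bare steel sheet, second smallest of four: 70 mm long, 40 wide, 30 high, about 154 g. Lies open side down: flat web with two small holes on top, a flange down each long side, 34 mm clear between them. Origin: footprint centre at the flanges' lower edges, on the bench at the start; x along the length, y across, z up. Starts at right, x axis within 0.9 rad of world x.
- nest_70: Fixed, empty nest for the 70 mm channel: aluminium plate 114 x 64 x 8 mm; along it a dark rib 22 mm wide, roof-shaped, top 27 mm above the bench; at each rib end an end stop (26 mm above bench) with a lead-in horn leaning outwards (top 38 mm). 82 mm clear between stops: 6 mm play each way along and across. Long sides open. Origin: centre of plate underside, on the bench; x along rib. At left.
- channel_90: Loose U-channel of 3 mm bare steel sheet, second largest of four: 90 mm long, 40 wide, 30 high, about 198 g. Lies open side down: flat web with two small holes on top, a flange down each long side, 34 mm clear between them. Origin: footprint centre at the flanges' lower edges, on the bench at the start; x along the length, y across, z up. Starts at right, x axis within 0.45 rad of world x.
- nest_90: Fixed, empty nest for the 90 mm channel: aluminium plate 134 x 64 x 8 mm; along it a dark rib 22 mm wide, roof-shaped, top 27 mm above the bench; at each rib end an end stop (26 mm above bench) with a lead-in horn leaning outwards (top 38 mm). 102 mm clear between stops: 6 mm play each way along and across. Long sides open. Origin: centre of plate underside, on the bench; x along rib. At left.
- channel_110: Loose U-channel of 3 mm bare steel sheet, largest of four: 110 mm long, 40 wide, 30 high, about 242 g. Lies open side down: flat web with two small holes on top, a flange down each long side, 34 mm clear between them. Origin: footprint centre at the flanges' lower edges, on the bench at the start; x along the length, y across, z up. Starts at right, x axis within 0.3 rad of world x.
- nest_110: Fixed, empty nest for the 110 mm channel: aluminium plate 154 x 64 x 8 mm; along it a dark rib 22 mm wide, roof-shaped, top 27 mm above the bench; at each rib end an end stop (26 mm above bench) with a lead-in horn leaning outwards (top 38 mm). 122 mm clear between stops: 6 mm play each way along and across. Long sides open. Origin: centre of plate underside, on the bench; x along rib. At left.
- angle_75: The shorter of two loose L-section steel angle brackets, to be left alone: 75 mm long, a flat leg 45 mm wide on the bench with two dark slots, an upright leg 35 mm high along its +y edge, 3 mm sheet. Origin: centre of the flat leg's underside; x along its length. Lies among the channels.
- angle_95: The longer of two loose L-section steel angle brackets, to be left alone: 95 mm long, a flat leg 45 mm wide on the bench with two dark slots, an upright leg 35 mm high along its +y edge, 3 mm sheet. Origin: centre of the flat leg's underside; x along its length. Lies among the channels.
Things that resemble listed ones, but are neither listed nor needed, are in the scene too. What is shaped like the channel_70 but brown or turquoise is not meant.

How it is judged:
At the end, for the whole second after the job is handed in: Each U-channel is released and at rest in the nest of its own length: open side down, level within 0.08 rad, flanges on the base plate (8 mm, allowed 5 to 11.5, above the bench), centre within 12 mm of the nest centre seen from above, along the rib within 0.25 rad (horizontal distance between channel_50 and nest_50 below 0.012 m and z of channel_50 in the frame of nest_50 between 0.005 and 0.0115 m and angle between the x axis of channel_50 and the x axis of nest_50, either way round below 0.25 rad and angle between each of channel_50, channel_70, channel_90, channel_110's own z axis and vertical below 0.08 rad and linear speed of each of channel_50, channel_70, channel_90, channel_110 below 0.02 m/s and horizontal distance between channel_70 and nest_70 below 0.012 m and z of channel_70 in the frame of nest_70 between 0.005 and 0.0115 m and angle between the x axis of channel_70 and the x axis of nest_70, either way round below 0.25 rad and horizontal distance between channel_90 and nest_90 below 0.012 m and z of channel_90 in the frame of nest_90 between 0.005 and 0.0115 m and angle between the x axis of channel_90 and the x axis of nest_90, either way round below 0.25 rad and horizontal distance between channel_110 and nest_110 below 0.012 m and z of channel_110 in the frame of nest_110 between 0.005 and 0.0115 m and angle between the x axis of channel_110 and the x axis of nest_110, either way round below 0.25 rad); the robot touches nothing.
It fails at once if the 75 mm angle bracket is shifted by more than 20 mm or stood up (distance of angle_75 from where it was at the start of the episode above 0.02 m or angle between angle_75's own z axis and vertical above 0.3 rad).
It fails at once if the 95 mm angle bracket is shifted by more than 20 mm or stood up (distance of angle_95 from where it was at the start of the episode above 0.02 m or angle between angle_95's own z axis and vertical above 0.3 rad).
It also fails if it takes over 93 s, if anything falls off the work surface, if the arm or the gripper's body presses on something with over 40 N, if the wrist force passes 120 N, or if a joint passes its speed limit or range.

## Working session

There is one attempt and no reset: what is moved stays moved. The work goes in short steps, Python scripts to look and compute and a tool call to move; the robot and the scene stay as the last step left them, time stands still between calls to the robot, and variables do not carry over. Pictures are saved under pics/ and viewed, at most 14 in all, crops included, and the job is handed in when it is done.

Besides the shell and the picture viewer there is one more tool, called after ">>>" as name(argument=value, ...), one argument or row to a line, values as JSON. move_arm: Moves the arm, as the interface text tells. Its arguments: {"type":"object","properties":{"deltas":{"type":"array"},"grip_force":{"type":"number"}},"required":["deltas"]}

```bash
mkdir -p pics; python3 - <<'E'
from plant import bot
import cv2,numpy as np,pickle
s=bot.state();print({k:np.round(v,3) for k,v in s.items()})
for n in ["top","side"]:
    c=bot.capture(n);pickle.dump(c,open(n+'.pkl','wb'));cv2.imwrite(f'pics/{n}0.png',c['img'][:,:,::-1])
    print(n,c['fx'],c['fy'],c['cx'],c['cy'],c['k1'],np.round(c['camera_from_world'],3).tolist())
E
```

```text
{'time_s': np.float64(0.0), 'qpos': array([-1.318,  0.492,  1.559, -0.   ,  1.092, -0.106]), 'qvel': array([-0.001,  0.   , -0.002, -0.   , -0.   ,  0.   ]), 'tau': array([ 2.0000e-03, -6.1263e+01, -2.5817e+01,  6.9000e-02,  4.8000e-02,
       -0.0000e+00]), 'ee_pos': array([ 0.219, -0.585,  0.214]), 'tcp_rot': array([ 0.984,  0.178, -0.   , -0.001]), 'force': array([-0.088, -0.472, -0.078]), 'torque': array([0.016, 0.003, 0.002]), 'grasp_force': np.float64(0.0), 'width': np.float64(0.095)}
top 438.0590425732785 438.0590425732785 268.67696351295433 210.41586369138105 -0.02747743028331819 [[-0.019, -1.0, -0.023, -0.003], [-0.982, 0.022, -0.186, 0.582], [0.186, 0.019, -0.982, 0.938], [0.0, 0.0, 0.0, 1.0]]
side 461.01528381521405 461.01528381521405 275.1664837786666 213.59813649873018 -0.1372787172068935 [[-0.87, -0.493, 0.013, 0.488], [-0.395, 0.68, -0.617, 0.264], [0.296, -0.542, -0.787, 0.857], [0.0, 0.0, 0.0, 1.0]]
```

```bash
python3 -c "
import cv2;i=cv2.imread('pics/top0.png');cv2.imwrite('pics/top0b.png',cv2.resize(i,(800,600),interpolation=cv2.INTER_CUBIC))"
```

```text
(no output)
```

View pics/top0b.png

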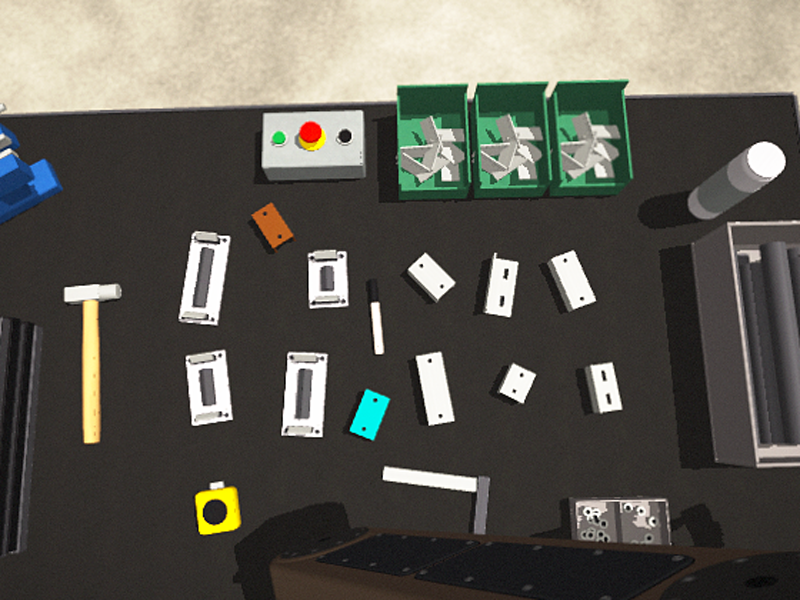

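View pics/side0.png

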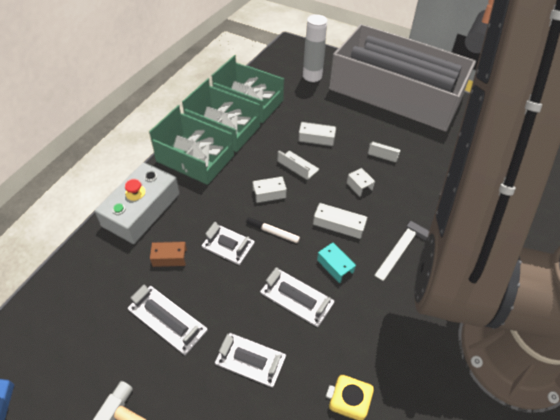

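Top view at 800 px scale. Channels: 70 at (431,277), 90 at (571,280), 110 at (434,388), 50 at (517,383). Angles, with slots: (501,286) and (604,387). Nests: 110 (205,278), 50 (328,279), 70 (209,387), 90 (304,394). Look-alikes to ignore: brown (272,226), turquoise (369,414), scrap in the bins.

```bash
cat > h.py <<'E'
import numpy as np,cv2,pickle
def K(c): return np.array([[c['fx'],0,c['cx']],[0,c['fy'],c['cy']],[0,0,1.]])
def ray(c,px,z,T=None):
    """pixels Nx2 -> world xyz on plane z; T = world_from_camera"""
    px=np.asarray(px,float).reshape(-1,1,2)
    d=cv2.undistortPoints(px,K(c),np.array([c['k1'],0,0,0,0.]))[:,0]
    if T is None: T=np.linalg.inv(c['camera_from_world'])
    d=np.c_[d,np.ones(len(d))]@T[:3,:3].T; o=T[:3,3]
    return o+d*((z-o[2])/d[:,2])[:,None]
def rect(P):
    (x,y),(w,h),a=cv2.minAreaRect((P[:,:2]*1000).astype(np.float32))
    a=np.radians(a)
    if w<h: w,h,a=h,w,a+np.pi/2
    a=(a+np.pi/2)%np.pi-np.pi/2
    return np.round([x,y,w,h,a],2)
E
python3 - <<'E'
from h import *
c=pickle.load(open('top.pkl','rb'));im=c['img'];g=cv2.cvtColor(im,cv2.COLOR_RGB2GRAY)
print(np.linalg.inv(c['camera_from_world'])[:3,3])
B={'c70':(431,277),'c90':(571,280),'c110':(434,388),'c50':(517,383),'a95':(501,286),'a75':(604,387),'n110':(205,278),'n50':(328,279),'n70':(209,387),'n90':(304,394)}
hi=((g>150)*255).astype(np.uint8)
cs,_=cv2.findContours(hi,cv2.RETR_EXTERNAL,cv2.CHAIN_APPROX_NONE)
for n,p in B.items():
    p=np.array(p)*.7
    k=max(cs,key=lambda k:cv2.pointPolygonTest(k,tuple(p),True))
    z=.008 if n[0]=='n' else .03 if n[0]=='c' else .003
    print(n,'outer',rect(ray(c,k,z)))
    m=np.zeros_like(g);cv2.drawContours(m,[k],-1,255,-1)
    m=cv2.erode(m,np.ones((3,3)))
    if n[0]=='n':
        d=((m>0)&(g<110)).astype(np.uint8);N,L,S,_=cv2.connectedComponentsWithStats(d);i=1+S[1:,4].argmax()
        print('   rib',rect(ray(c,np.argwhere(L==i)[:,::-1],.02)))
    elif n[0]=='c':
        d=((m>0)&(g<140)).astype(np.uint8);N,L,S,C=cv2.connectedComponentsWithStats(d)
        Q=[]
        for i in range(1,N):
            w=np.where(L==i,255.-g,0);yy,xx=np.mgrid[:420,:560];Q.append([(w*xx).sum()/w.sum(),(w*yy).sum()/w.sum()])
        H=ray(c,Q,.03)[:,:2]*1000;print('   holes',S[1:,4],np.round(H,1).tolist(),'mid',np.round(H.mean(0),1))
crop=im[150:320,110:450];cv2.imwrite('pics/crop1.png',cv2.resize(crop[:,:,::-1],(800,400),interpolation=cv2.INTER_CUBIC))
E
```

```text
[ 0.39651084 -0.03405856  1.02949216]
c70 outer [626.34 -92.57  71.08  40.5    0.74]
   holes [4 4] [[644.1, -76.5], [608.5, -108.5]] mid [626.3 -92.5]
c90 outer [ 6.1507e+02 -3.2368e+02  9.1300e+01  4.1480e+01  3.4000e-01]
   holes [4 6] [[647.1, -312.2], [583.1, -334.6]] mid [ 615.1 -323.4]
c110 outer [ 4.4385e+02 -9.1980e+01  1.1102e+02  4.1100e+01  1.6000e-01]
   holes [6 6] [[487.8, -85.5], [400.7, -99.1]] mid [444.3 -92.3]
c50 outer [ 449.46 -223.14   50.05   41.17   -0.49]
   holes [5 4] [[461.8, -229.7], [436.7, -216.8]] mid [ 449.3 -223.2]
a95 outer [ 6.1433e+02 -2.1174e+02  1.0373e+02  4.2570e+01 -2.1000e-01]
a75 outer [ 4.4140e+02 -3.7071e+02  7.6980e+01  3.6710e+01  1.3000e-01]
n110 outer [ 6.3811e+02  2.8845e+02  1.5761e+02  6.6910e+01 -1.2000e-01]
   rib [ 6.3567e+02  2.8677e+02  1.0131e+02  2.2010e+01 -1.2000e-01]
n50 outer [630.76  78.99  98.19  64.72   0.  ]
   rib [6.2872e+02 7.9880e+01 4.1380e+01 2.0050e+01 8.0000e-02]
n70 outer [4.5352e+02 2.7577e+02 1.1502e+02 6.6420e+01 1.4000e-01]
   rib [4.5353e+02 2.7433e+02 5.8880e+01 2.1750e+01 1.4000e-01]
n90 outer [ 4.3980e+02  1.1764e+02  1.3415e+02  6.5710e+01 -7.0000e-02]
   rib [ 4.4024e+02  1.1759e+02  7.7730e+01  2.1190e+01 -7.0000e-02]
```

View pics/crop1.png

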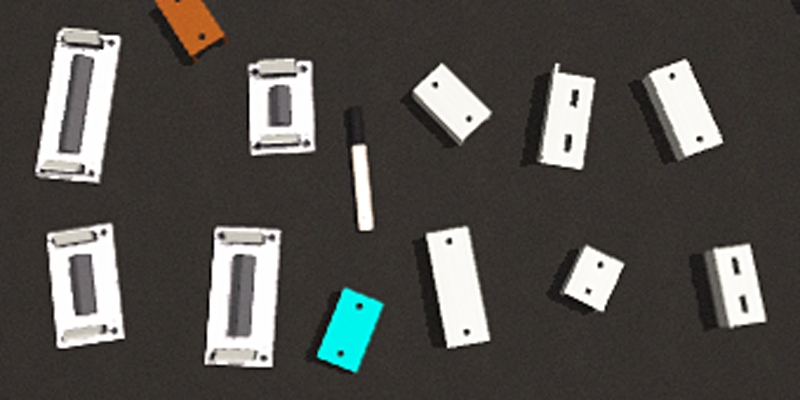

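The crop matches the description: the four two-hole webs are the channels, the slotted pieces are the angles, and the sizes agree within about 1 mm. I'll move to channel_110 first and check the calibration there with the wrist camera.

```bash
cat >> h.py <<'E'
def yaw(q): return 2*np.arctan2(q[1],q[0])
def plan(*targets):
    from plant import bot
    s=bot.state();p=s['ee_pos']*1000;a=yaw(s['tcp_rot'])
    print('t %.2f at'%s['time_s'],np.round(p,1),'yaw %.3f'%a,'w %.4f F'%s['width'],np.round(s['force'],1))
    for x,y,z,b in targets:
        d=np.array([x,y,z])-p;da=(b-a+np.pi/2)%np.pi-np.pi/2
        print(np.round([d[0]*np.cos(a)+d[1]*np.sin(a),d[0]*np.sin(a)-d[1]*np.cos(a),-d[2],0],1)[:3],'twist %.3f'%-da)
E
python3 -c "
from h import *
plan((444,-92.3,160,.16))"
```

```text
t 0.10 at [ 219.4 -585.   214.1] yaw 0.359 w 0.0951 F [-0.2 -0.   0.1]
[ 383.3 -382.5   54.1] twist 0.199
```

>>> move_arm(
  deltas=[
    [0.3,383,-383,54,0.2],
    [0.3,383,-383,54,0.2],
    [0.3,383,-383,54,0.2],
    [0.3,383,-383,54,0.2],
    [0.3,383,-383,54,0.2],
    [0.3,383,-383,54,0.2],
    [0.3,383,-383,54,0.2],
    [0.3,383,-383,54,0.2],
    [0.3,383,-383,54,0.2],
    [0.3,383,-383,54,0.2],
    [0.3,383,-383,54,0.2],
    [0.3,383,-383,54,0.2],
  ],
)

```text
time_s: 1.1
ee_pos: [0.4257, -0.1303, 0.1648]
tcp_rot: [0.997, 0.079, -0.0, 0.0]
force: [1.2, -0.6, -0.2]
width: 0.0618
grasp_force: 0.0
```

```bash
python3 -c "
from h import *
plan((444,-92.3,160,.16))"
```

```text
t 1.10 at [ 425.7 -130.3  164.8] yaw 0.159 w 0.0618 F [ 1.2 -0.6 -0.2]
[ 24.1 -34.6   4.8] twist -0.001
```

>>> move_arm(
  deltas=[
    [0.3,24,-35,5,0],
    [0.3,24,-35,5,0],
    [0.3,24,-35,5,0],
  ],
)

```text
time_s: 1.35
ee_pos: [0.4439, -0.0919, 0.1597]
tcp_rot: [0.997, 0.082, -0.0, -0.0]
force: [-0.4, -0.1, 0.6]
width: 0.0617
grasp_force: 0.0
```

```bash
cat > w.py <<'E'
from h import *
from plant import bot
from scipy.spatial.transform import Rotation as R
import sys
def wrist(name):
    s=bot.state();c=bot.capture('wrist')
    W=np.eye(4);W[:3,:3]=R.from_quat(s['tcp_rot']).as_matrix();W[:3,3]=s['ee_pos']
    c['T']=W@c['hand_eye'];pickle.dump(c,open('wrist.pkl','wb'));cv2.imwrite(f'pics/{name}.png',c['img'][:,:,::-1])
    return c
E
python3 - <<'E'
from w import *
c=wrist('w1');plan((444,-92.3,160,.16))
print(np.round(c['hand_eye'],3).tolist(),c['fx'])
E
```

```text
t 1.40 at [443.5 -93.3 159.8] yaw 0.161 w 0.0618 F [-0.9  0.5 -0.6]
[ 0.6 -0.9 -0.2] twist 0.001
[[-0.001, -0.96, -0.281, 0.079], [1.0, -0.001, 0.0, -0.0], [-0.0, -0.281, 0.96, -0.171], [0.0, 0.0, 0.0, 1.0]] 316.4269614698057
```

View pics/w1.png

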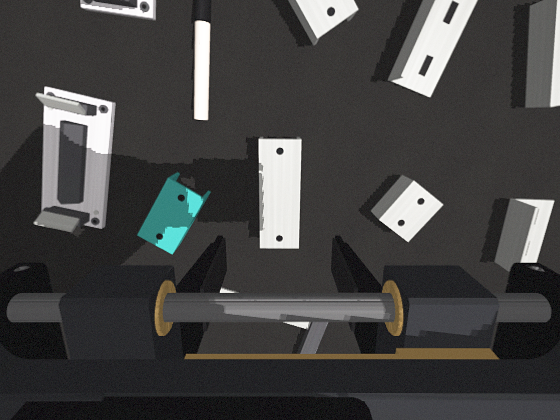

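The wrist view shows channel_110, with holes at (280,151) and (279,239), between the open fingers. I'll compare its position with the top view, including channel_50's holes at (421,201) and (401,223).

```bash
python3 - <<'E'
from h import *
c=pickle.load(open('wrist.pkl','rb'))
P=ray(c,[(280,151),(279,239),(421,201),(401,223)],.03,c['T'])*1000
print(P.round(1).tolist(),(P[0]+P[1]).round(1)/2,(P[2]+P[3]).round(1)/2)
plan((444,-92.3,5.5,.16))
E
```

```text
[[488.0, -86.2, 30.0], [399.8, -99.7, 30.0], [462.2, -231.2, 30.0], [436.8, -218.0, 30.0]] [443.9  -92.95  30.  ] [ 449.5  -224.55   30.  ]
t 1.40 at [443.5 -93.3 159.8] yaw 0.161 w 0.0618 F [-0.9  0.5 -0.6]
[  0.6  -0.9 154.3] twist 0.001
```

>>> move_arm(
  deltas=[
    [0.3,0,0,41,0],
    [0.3,0,0,82,0],
    [0.3,0,0,120,0],
    [0.3,0,0,145,0],
    [0.3,0,0,154,0],
    [0.3,0,0,154,0],
    [-0.3,0,0,154,0],
    [-0.3,0,0,154,0],
    [-0.3,0,0,154,0],
    [-0.3,0,0,154,0],
    [-0.3,0,0,154,0],
    [-0.3,0,0,154,0],
  ],
  grip_force=40,
)

```text
time_s: 2.4
ee_pos: [0.444, -0.0941, 0.0073]
tcp_rot: [0.997, 0.079, 0.001, 0.001]
force: [-1.8, -1.5, 11.0]
width: 0.0396
grasp_force: 40.0
```

```bash
python3 -c "
from h import *
plan((444,-92.3,85,.16),(637,288.5,85,-.12),(637,288.5,14,-.12))"
```

```text
t 2.40 at [444.  -94.1   7.3] yaw 0.159 w 0.0396 F [-1.8 -1.5 11. ]
[  0.3  -1.8 -77.7] twist -0.001
[ 251.1 -347.2  -77.7] twist 0.279
[ 251.1 -347.2   -6.7] twist 0.279
```

>>> move_arm(
  deltas=[
    [-0.3,0,0,-40,0],
    [-0.3,0,0,-78,0],
    [-0.3,251,-347,-78,0.28],
    [-0.3,251,-347,-78,0.28],
    [-0.3,251,-347,-78,0.28],
    [-0.3,251,-347,-78,0.28],
    [-0.3,251,-347,-78,0.28],
    [-0.3,251,-347,-78,0.28],
    [-0.3,251,-347,-78,0.28],
    [-0.3,251,-347,-78,0.28],
    [-0.3,251,-347,-78,0.28],
    [-0.3,251,-347,-78,0.28],
  ],
)

```text
time_s: 3.4
ee_pos: [0.6262, 0.2696, 0.0846]
tcp_rot: [0.998, -0.06, 0.0, 0.0]
force: [0.5, -0.6, -2.6]
width: 0.0397
grasp_force: 40.0
```

>>> move_arm(
  deltas=[
    [-0.3,0,0,0,0],
    [-0.3,0,0,0,0],
  ],
)

```text
time_s: 3.57
ee_pos: [0.6256, 0.2693, 0.0838]
tcp_rot: [0.998, -0.059, 0.0, 0.0]
force: [-0.4, 0.3, -1.7]
width: 0.0399
grasp_force: 40.0
```

```bash
python3 -c "
from w import *
plan((637,288.5,85,-.12),(637,288.5,15,-.12));wrist('w2')"
```

```text
t 3.57 at [625.6 269.3  83.8] yaw -0.118 w 0.0399 F [-0.4  0.3 -1.7]
[  9.  -20.5  -1.2] twist 0.002
[  9.  -20.5  68.8] twist 0.002
```

View pics/w2.png

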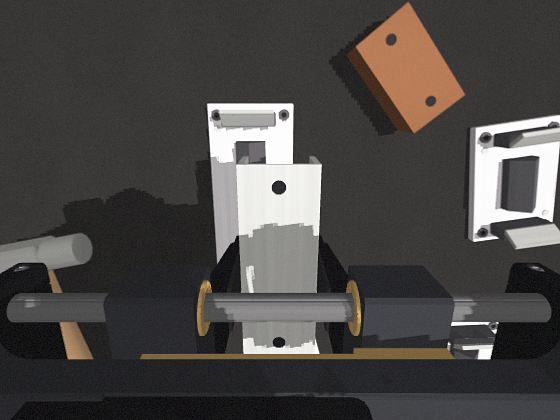

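The channel is held level, and its rear hole shows at (278,187). The nest's far plate corners show at (208,103) and (293,104). I'll check those corners against the nest pose.

```bash
python3 - <<'E'
from h import *
c=pickle.load(open('wrist.pkl','rb'))
P=ray(c,[(207.5,103.5),(293,104)],.008,c['T'])*1000
d=P[0]-P[1];print(P.round(1).tolist(),np.hypot(*d[:2]));a=np.arctan2(-d[0],d[1]);print('ang',a,'centre',P.mean(0)[:2]-77*np.array([np.cos(a),np.sin(a)]), P.mean(0)[:2]-77*np.array([np.cos(-.12),np.sin(-.12)]))
H=ray(c,[(278.5,187)],.077+.03,c['T'])*1000;print('hole',H,'expect ahead 44 of tcp')
E
```

```text
[[717.0, 311.2, 8.0], [709.1, 248.3, 8.0]] 63.3910728548651
ang -0.12429283637019323 centre [636.63424473 289.31774629] [636.59396978 288.98966093]
hole [[670.47851985 263.83500268 107.        ]] expect ahead 44 of tcp
```

>>> move_arm(
  deltas=[
    [-0.3,8.5,-21,0,0],
    [-0.3,8.5,-21,30,0],
    [-0.3,8.5,-21,50,0],
    [-0.3,8.5,-21,60,0],
    [-0.3,8.5,-21,66,0],
    [-0.3,8.5,-21,68.5,0],
    [-0.3,8.5,-21,68.5,0],
  ],
)

```text
time_s: 4.2
ee_pos: [0.6371, 0.2866, 0.0162]
tcp_rot: [0.998, -0.061, 0.0, 0.0]
force: [-0.7, -0.5, -0.7]
width: 0.0397
grasp_force: 40.0
```

>>> move_arm(
  deltas=[
    [-0.3,0,0,0.5,0],
    [0.3,0,0,0.5,0],
    [0.3,0,0,0.5,0],
    [0.3,0,0,0.5,0],
    [0.3,0,0,0.5,0],
    [0.3,0,0,-40,0],
    [0.3,0,0,-80,0],
    [0.3,0,0,-120,0],
    [0.3,0,0,-120,0],
  ],
)

```text
time_s: 4.95
ee_pos: [0.6398, 0.2883, 0.1441]
tcp_rot: [0.998, -0.06, 0.006, -0.002]
force: [-0.0, -0.0, 0.1]
width: 0.0619
grasp_force: 0.0
```

```bash
python3 - <<'E'
from w import *
plan((615.1,-323.5,135,.34),(615.1,-323.5,6,.34));wrist('w3')
E
```

```text
t 4.95 at [639.8 288.3 144.1] yaw -0.121 w 0.0619 F [-0.  -0.   0.1]
[ 49.3 610.3   9.1] twist -0.461
[ 49.3 610.3 138.1] twist -0.461
```

View pics/w3.png

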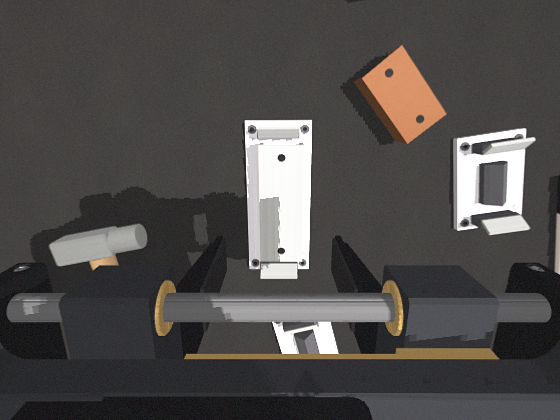

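Channel_110 is seated between the stops, with holes at (281,158) and (281,251). Next is channel_90.

>>> move_arm(
  deltas=[
    [0.3,49,610,0,-0.46],
    [0.3,49,610,0,-0.46],
    [0.3,49,610,0,-0.46],
    [0.3,49,610,0,-0.46],
    [0.3,49,610,0,-0.46],
    [0.3,49,610,0,-0.46],
    [0.3,49,610,0,-0.46],
    [0.3,49,610,0,-0.46],
    [0.3,49,610,0,-0.46],
    [0.3,49,610,0,-0.46],
    [0.3,49,610,0,-0.46],
    [0.3,49,610,0,-0.46],
  ],
)

```text
time_s: 6.0
ee_pos: [0.6156, -0.2132, 0.1347]
tcp_rot: [0.986, 0.169, -0.0, -0.0]
force: [0.3, -0.2, 0.2]
width: 0.0615
grasp_force: 0.0
```

>>> move_arm(
  deltas=[
    [0.3,0,0,0,0],
    [0.3,0,0,0,0],
  ],
)

```text
time_s: 6.17
ee_pos: [0.6156, -0.2134, 0.1344]
tcp_rot: [0.986, 0.167, -0.001, -0.0]
force: [0.2, 1.0, 0.2]
width: 0.0619
grasp_force: 0.0
```

```bash
python3 - <<'E'
from w import *
plan((615.1,-323.5,135,.34),(615.1,-323.5,6,.34))
E
```

```text
t 6.17 at [ 615.6 -213.4  134.4] yaw 0.335 w 0.0619 F [0.2 1.  0.2]
[-36.7 103.8  -0.6] twist -0.005
[-36.7 103.8 128.4] twist -0.005
```

>>> move_arm(
  deltas=[
    [0.3,-37,104,0,-0.005],
    [0.3,-37,104,0,-0.005],
    [0.3,-37,104,0,-0.005],
    [0.3,-37,104,40,-0.005],
    [0.3,-37,104,80,-0.005],
    [0.3,-37,104,110,-0.005],
    [0.3,-37,104,128,-0.005],
    [0.3,-37,104,128,-0.005],
  ],
)

```text
time_s: 6.83
ee_pos: [0.6146, -0.3191, 0.0028]
tcp_rot: [0.985, 0.172, -0.003, -0.002]
force: [0.2, -0.0, -0.4]
width: 0.0618
grasp_force: 0.0
```

>>> move_arm(
  deltas=[
    [-0.3,0,0,0,0],
    [-0.3,0,0,0,0],
    [-0.3,0,0,0,0],
    [-0.3,0,0,0,0],
    [-0.3,0,0,0,0],
  ],
)

```text
time_s: 7.25
ee_pos: [0.6169, -0.3219, 0.0092]
tcp_rot: [0.985, 0.171, 0.001, 0.001]
force: [0.1, 1.8, 6.9]
width: 0.04
grasp_force: 40.0
```

```bash
python3 - <<'E'
from w import *
plan((615.1,-323.5,85,.34),(440,117.6,85,-.07))
E
```

```text
t 7.25 at [ 616.9 -321.9    9.2] yaw 0.344 w 0.0400 F [0.1 1.8 6.9]
[ -2.2   0.9 -75.8] twist 0.004
[ -18.3 -473.4  -75.8] twist 0.414
```

>>> move_arm(
  deltas=[
    [-0.3,0,0,-40,0],
    [-0.3,0,0,-78,0],
    [-0.3,-18,-473,-78,0.41],
    [-0.3,-18,-473,-78,0.41],
    [-0.3,-18,-473,-78,0.41],
    [-0.3,-18,-473,-78,0.41],
    [-0.3,-18,-473,-78,0.41],
    [-0.3,-18,-473,-78,0.41],
    [-0.3,-18,-473,-78,0.41],
    [-0.3,-18,-473,-78,0.41],
    [-0.3,-18,-473,-78,0.41],
    [-0.3,-18,-473,-78,0.41],
  ],
)

```text
time_s: 8.25
ee_pos: [0.4597, 0.0665, 0.086]
tcp_rot: [0.999, -0.033, 0.0, 0.0]
force: [1.4, -0.4, -2.8]
width: 0.0397
grasp_force: 40.0
```

>>> move_arm(
  deltas=[
    [-0.3,0,0,0,0],
    [-0.3,0,0,0,0],
  ],
)

```text
time_s: 8.42
ee_pos: [0.4601, 0.0668, 0.086]
tcp_rot: [1.0, -0.031, 0.0, 0.0]
force: [0.2, -0.6, -2.5]
width: 0.0395
grasp_force: 40.0
```

```bash
python3 - <<'E'
from w import *
plan((440,117.6,85,-.07),(440,117.6,15,-.07));wrist('w4')
E
```

```text
t 8.42 at [460.1  66.8  86. ] yaw -0.062 w 0.0395 F [ 0.2 -0.6 -2.5]
[-23.2 -49.5   1. ] twist 0.008
[-23.2 -49.5  71. ] twist 0.008
```

View pics/w4.png

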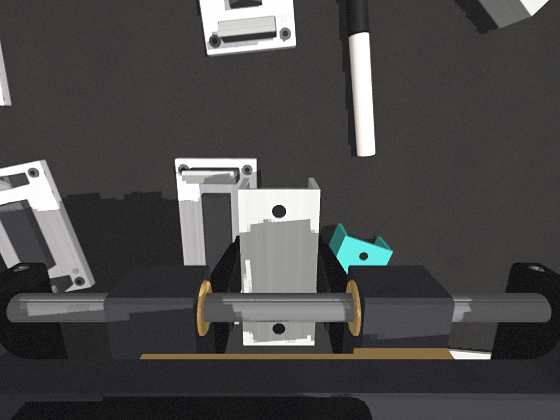

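The wrist view shows n90's far corners at (176,158) and (257,158), n50's near corners at (207,55) and (296,46), and the held channel's hole at (279,211).

```bash
python3 - <<'E'
from h import *
c=pickle.load(open('wrist.pkl','rb'))
for px,h,L in (([(175.5,158.5),(257.5,158.5)],67,'n90'),([(207,55),(296,46)],-47,'n50')):
    P=ray(c,px,.008,c['T'])*1000
    d=P[0]-P[1];a=np.arctan2(-d[0],d[1]);print(L,P.round(1)[:,:2].tolist(),np.hypot(*d[:2]),'ang',a,'centre',P.mean(0)[:2]-h*np.array([np.cos(a),np.sin(a)]))
T=np.linalg.inv(c['T']);H=ray(c,[(279,211),(279,328)],.079+.03,c['T'])*1000;print('hole rel',(H[:,:2]-[460.1,66.8])@[[np.cos(-.066)],[np.sin(-.066)]])
E
```

```text
n90 [[509.8, 144.5], [505.8, 80.3]] 64.33429507399359 ang -0.06286633129884985 centre [440.94021538 116.59638105]
n50 [[582.1, 110.4], [583.9, 46.3]] 64.13254214673405 ang 0.028956617957828102 centre [629.99262394  79.73939993]
hole rel [[ 33.10220167]
 [-34.10025547]]
```

>>> move_arm(
  deltas=[
    [-0.3,-22.5,-49,0,0.004],
    [-0.3,-22.5,-49,0,0.004],
    [-0.3,-22.5,-49,30,0.004],
    [-0.3,-22.5,-49,50,0.004],
    [-0.3,-22.5,-49,60,0.004],
    [-0.3,-22.5,-49,66,0.004],
    [-0.3,-22.5,-49,70,0.004],
    [-0.3,-22.5,-49,70,0.004],
  ],
)

```text
time_s: 9.13
ee_pos: [0.4425, 0.1144, 0.0162]
tcp_rot: [0.999, -0.036, 0.001, 0.0]
force: [-0.8, -0.7, -0.9]
width: 0.0397
grasp_force: 40.0
```

>>> move_arm(
  deltas=[
    [-0.3,0,0,0.5,0],
    [0.3,0,0,0.5,0],
    [0.3,0,0,0.5,0],
    [0.3,0,0,0.5,0],
    [0.3,0,0,0.5,0],
    [0.3,0,0,-40,0],
    [0.3,0,0,-80,0],
    [0.3,0,0,-120,0],
    [0.3,0,0,-120,0],
    [0.3,0,0,-120,0],
  ],
)

```text
time_s: 9.97
ee_pos: [0.4425, 0.1154, 0.1374]
tcp_rot: [0.999, -0.035, 0.002, -0.0]
force: [0.4, 0.6, -0.6]
width: 0.0617
grasp_force: 0.0
```

```bash
python3 - <<'E'
from w import *
plan((626.3,-92.7,135,.735),(626.3,-92.7,6,.735));wrist('w5')
E
```

```text
t 9.97 at [442.5 115.4 137.4] yaw -0.070 w 0.0617 F [ 0.4  0.6 -0.6]
[198.  194.7   2.4] twist -0.805
[198.  194.7 131.4] twist -0.805
```

View pics/w5.png

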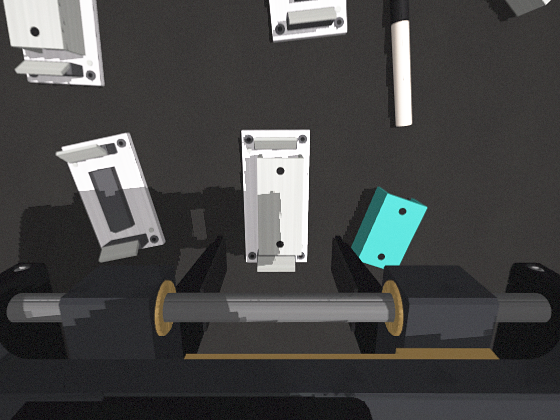

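Channel_90 is seated, with holes at (280,171) and (280,244). Next is channel_70, the white one with the brown and turquoise look-alikes.

>>> move_arm(
  deltas=[
    [0.3,198,195,0,-0.805],
    [0.3,198,195,0,-0.805],
    [0.3,198,195,0,-0.805],
    [0.3,198,195,0,-0.805],
    [0.3,198,195,0,-0.805],
    [0.3,198,195,0,-0.805],
    [0.3,198,195,0,-0.805],
    [0.3,198,195,0,-0.805],
    [0.3,198,195,0,-0.805],
    [0.3,198,195,0,-0.805],
    [0.3,198,195,0,-0.805],
  ],
)

```text
time_s: 10.93
ee_pos: [0.6245, -0.0921, 0.1346]
tcp_rot: [0.933, 0.359, -0.001, -0.001]
force: [-0.1, 0.5, 0.2]
width: 0.062
grasp_force: 0.0
```

```bash
python3 - <<'E'
from w import *
c=pickle.load(open('wrist.pkl','rb'))
P=ray(c,[(129.5,133),(163.5,243)],.008,c['T'])*1000
d=P[0]-P[1];a=np.arctan2(d[1],d[0]);print('n70',P.round(1)[:,:2].tolist(),np.hypot(*d[:2]),'ang',a,'centre',P.mean(0)[:2]+32*np.array([-np.sin(a),np.cos(a)]))
plan((626.3,-92.7,135,.735),(626.3,-92.7,6,.735))
E
```

```text
n70 [[513.8, 248.7], [402.8, 236.1]] 111.7178285528324 ang 0.11291613425654018 centre [454.66718859 274.20963387]
t 10.93 at [624.5 -92.1 134.6] yaw 0.735 w 0.0620 F [-0.1  0.5  0.2]
[ 0.9  1.6 -0.4] twist -0.000
[  0.9   1.6 128.6] twist -0.000
```

>>> move_arm(
  deltas=[
    [0.3,0.5,0.5,40,0],
    [0.3,0.5,0.5,80,0],
    [0.3,0.5,0.5,110,0],
    [0.3,0.5,0.5,128,0],
    [0.3,0.5,0.5,128,0],
    [-0.3,0.5,0.5,128,0],
    [-0.3,0.5,0.5,128,0],
    [-0.3,0.5,0.5,128,0],
    [-0.3,0.5,0.5,128,0],
    [-0.3,0.5,0.5,128,0],
    [-0.3,0.5,0.5,88,0],
    [-0.3,0.5,0.5,50,0],
  ],
)

```text
time_s: 11.93
ee_pos: [0.6251, -0.0928, 0.0854]
tcp_rot: [0.933, 0.359, -0.002, -0.001]
force: [2.1, -0.6, -2.0]
width: 0.0399
grasp_force: 40.0
```

```bash
python3 - <<'E'
from w import *
plan((453.8,275,85,.13))
E
```

```text
t 11.93 at [625.1 -92.8  85.4] yaw 0.735 w 0.0399 F [ 2.1 -0.6 -2. ]
[ 119.5 -387.8    0.4] twist 0.605
```

>>> move_arm(
  deltas=[
    [-0.3,119,-388,0,0.605],
    [-0.3,119,-388,0,0.605],
    [-0.3,119,-388,0,0.605],
    [-0.3,119,-388,0,0.605],
    [-0.3,119,-388,0,0.605],
    [-0.3,119,-388,0,0.605],
    [-0.3,119,-388,0,0.605],
    [-0.3,119,-388,0,0.605],
    [-0.3,119,-388,0,0.605],
    [-0.3,119,-388,0,0.605],
    [-0.3,119,-388,0,0.605],
    [-0.3,119,-388,0,0.605],
  ],
)

```text
time_s: 12.93
ee_pos: [0.4535, 0.276, 0.086]
tcp_rot: [0.998, 0.066, 0.0, -0.0]
force: [0.0, 0.1, -1.4]
width: 0.04
grasp_force: 40.0
```

```bash
python3 - <<'E'
from w import *
plan((453.8,275,85,.13),(453.8,275,15.5,.13));wrist('w6')
E
```

```text
t 12.93 at [453.5 276.   86. ] yaw 0.133 w 0.0400 F [ 0.   0.1 -1.4]
[0.1 1.1 1. ] twist 0.003
[ 0.1  1.1 70.5] twist 0.003
```

View pics/w6.png

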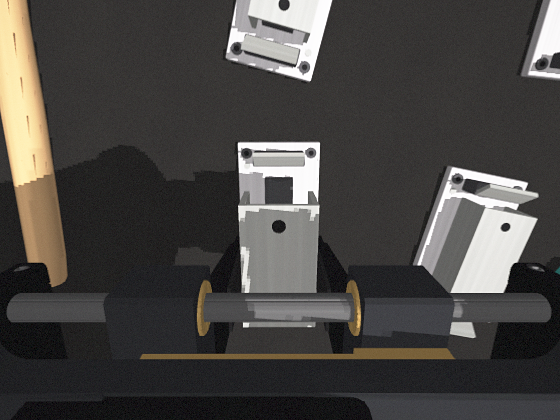

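The n70 far corners at (238,143) and (320,142) sit symmetrically about the held channel, so it is aligned. I'll lower and release.

>>> move_arm(
  deltas=[
    [-0.3,0,0.5,35,0.005],
    [-0.3,0,0.5,52,0.005],
    [-0.3,0,0.5,61,0.005],
    [-0.3,0,0.5,67,0.005],
    [-0.3,0,0.5,70,0.005],
    [-0.3,0,0.5,70,0.005],
    [-0.3,0,0.5,70,0.005],
  ],
)

```text
time_s: 13.57
ee_pos: [0.4548, 0.2732, 0.017]
tcp_rot: [0.998, 0.062, 0.0, 0.0]
force: [-2.9, -6.6, 11.9]
width: 0.0397
grasp_force: 40.0
```

>>> move_arm(
  deltas=[
    [0.3,0,0,0.5,0],
    [0.3,0,0,0.5,0],
    [0.3,0,0,0.5,0],
    [0.3,0,0,0.5,0],
    [0.3,0,0,-40,0],
    [0.3,0,0,-80,0],
    [0.3,0,0,-120,0],
    [0.3,0,0,-120,0],
    [0.3,0,0,-120,0],
  ],
)

```text
time_s: 14.32
ee_pos: [0.4552, 0.2745, 0.1376]
tcp_rot: [0.998, 0.062, 0.002, -0.001]
force: [-0.2, -0.6, -0.2]
width: 0.0619
grasp_force: 0.0
```

```bash
python3 - <<'E'
from w import *
c=wrist('w7');plan((449.4,-223.6,135,-.48))
E
```

```text
t 14.37 at [454.5 274.1 136. ] yaw 0.125 w 0.0619 F [-0.4  0.5 -0.1]
[-67.  493.2   1. ] twist 0.605
```

View pics/w7.png

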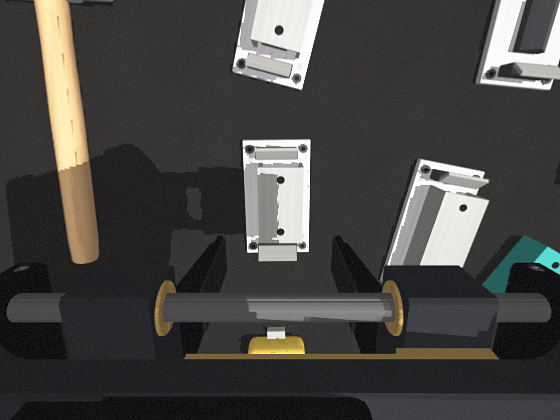

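Channel_70 is seated, with holes at (281,180) and (280,232). Last is channel_50.

>>> move_arm(
  deltas=[
    [0.3,-67,493,0,0.605],
    [0.3,-67,493,0,0.605],
    [0.3,-67,493,0,0.605],
    [0.3,-67,493,0,0.605],
    [0.3,-67,493,0,0.605],
    [0.3,-67,493,0,0.605],
    [0.3,-67,493,0,0.605],
    [0.3,-67,493,0,0.605],
    [0.3,-67,493,0,0.605],
    [0.3,-67,493,0,0.605],
    [0.3,-67,493,0,0.605],
    [0.3,-67,493,0,0.605],
  ],
)

```text
time_s: 15.37
ee_pos: [0.4482, -0.2255, 0.134]
tcp_rot: [0.971, -0.238, -0.001, -0.0]
force: [0.8, 0.8, 0.9]
width: 0.0618
grasp_force: 0.0
```

>>> move_arm(
  deltas=[
    [0.3,0,0,0,0],
    [0.3,0,0,0,0],
  ],
)

```text
time_s: 15.53
ee_pos: [0.4483, -0.2248, 0.1338]
tcp_rot: [0.971, -0.24, -0.001, -0.0]
force: [-1.0, 0.2, 0.0]
width: 0.0619
grasp_force: 0.0
```

```bash
python3 - <<'E'
from w import *
plan((449.4,-223.6,135,-.475))
E
```

```text
t 15.53 at [ 448.3 -224.8  133.8] yaw -0.484 w 0.0619 F [-1.   0.2  0. ]
[ 0.4 -1.5 -1.2] twist -0.009
```

>>> move_arm(
  deltas=[
    [0.3,0.5,-1,40,0],
    [0.3,0.5,-1,80,0],
    [0.3,0.5,-1,110,0],
    [0.3,0.5,-1,128,0],
    [0.3,0.5,-1,128,0],
    [-0.3,0.5,-1,128,0],
    [-0.3,0.5,-1,128,0],
    [-0.3,0.5,-1,128,0],
    [-0.3,0.5,-1,128,0],
    [-0.3,0.5,-1,128,0],
    [-0.3,0.5,-1,88,0],
    [-0.3,0.5,-1,50,0],
  ],
)

```text
time_s: 16.53
ee_pos: [0.4493, -0.2222, 0.0855]
tcp_rot: [0.971, -0.238, -0.002, -0.001]
force: [-0.2, -0.5, -0.5]
width: 0.0397
grasp_force: 40.0
```

```bash
python3 - <<'E'
from w import *
plan((630,79.5,85,.03))
E
```

```text
t 16.53 at [ 449.3 -222.2   85.5] yaw -0.480 w 0.0397 F [-0.2 -0.5 -0.5]
[  20.9 -351.1    0.5] twist -0.510
```

>>> move_arm(
  deltas=[
    [-0.3,21,-351,0,-0.51],
    [-0.3,21,-351,0,-0.51],
    [-0.3,21,-351,0,-0.51],
    [-0.3,21,-351,0,-0.51],
    [-0.3,21,-351,0,-0.51],
    [-0.3,21,-351,0,-0.51],
    [-0.3,21,-351,0,-0.51],
    [-0.3,21,-351,0,-0.51],
    [-0.3,21,-351,0,-0.51],
    [-0.3,21,-351,0,-0.51],
    [-0.3,21,-351,0,-0.51],
    [-0.3,21,-351,0,-0.51],
  ],
)

```text
time_s: 17.53
ee_pos: [0.6304, 0.0783, 0.0857]
tcp_rot: [1.0, 0.015, -0.0, 0.0]
force: [-0.0, 0.0, -1.2]
width: 0.0397
grasp_force: 40.0
```

```bash
python3 - <<'E'
from w import *
plan((630,79.5,85,.03),(630,79.5,15.5,.03));wrist('w8')
E
```

```text
t 17.53 at [630.4  78.3  85.7] yaw 0.030 w 0.0397 F [-0.   0.  -1.2]
[-0.3 -1.2  0.7] twist -0.000
[-0.3 -1.2 70.2] twist -0.000
```

View pics/w8.png

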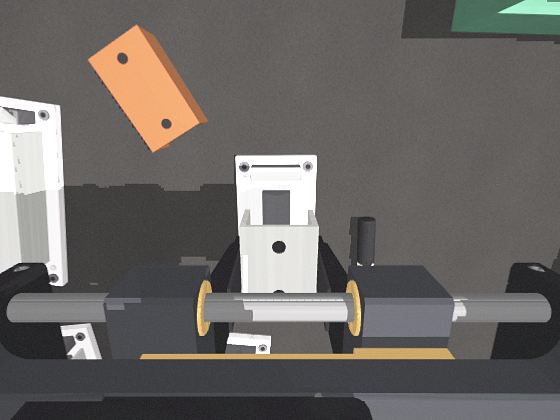

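The nest corners at (236,155) and (316,155) put the nest centre about 1.5 mm to the left. I'll correct for that, lower and release.

>>> move_arm(
  deltas=[
    [-0.3,0,-1.5,35,0],
    [-0.3,0,-1.5,52,0],
    [-0.3,0,-1.5,61,0],
    [-0.3,0,-1.5,67,0],
    [-0.3,0,-1.5,69.5,0],
    [-0.3,0,-1.5,69.5,0],
    [-0.3,0,-1.5,69.5,0],
  ],
)

```text
time_s: 18.17
ee_pos: [0.6314, 0.0798, 0.0171]
tcp_rot: [1.0, 0.015, 0.001, 0.0]
force: [-1.1, -0.7, -0.7]
width: 0.0399
grasp_force: 40.0
```

>>> move_arm(
  deltas=[
    [0.3,0,0,0.5,0],
    [0.3,0,0,0.5,0],
    [0.3,0,0,0.5,0],
    [0.3,0,0,0.5,0],
    [0.3,0,0,-40,0],
    [0.3,0,0,-80,0],
    [0.3,0,0,-120,0],
    [0.3,0,0,-160,0],
    [0.3,0,0,-160,0],
  ],
)

```text
time_s: 18.92
ee_pos: [0.6337, 0.0806, 0.1841]
tcp_rot: [1.0, 0.015, 0.006, -0.0]
force: [0.1, 0.6, -0.4]
width: 0.062
grasp_force: 0.0
```

>>> move_arm(
  deltas=[
    [0.3,0,300,0,0],
    [0.3,0,300,0,0],
    [0.3,0,300,0,0],
    [0.3,0,300,0,0],
    [0.3,0,300,0,0],
    [0.3,0,300,0,0],
    [0.3,0,300,0,0],
    [0.3,0,300,0,0],
    [0.3,0,300,0,0],
    [0.3,0,300,0,0],
  ],
)

```text
time_s: 19.75
ee_pos: [0.6396, -0.2193, 0.1756]
tcp_rot: [1.0, 0.014, -0.0, -0.0]
force: [0.1, 0.3, -0.6]
width: 0.0617
grasp_force: 0.0
```

```bash
python3 - <<'E'
from h import *
from plant import bot
s=bot.state();print(s['time_s'],s['ee_pos'])
c=bot.capture('top');im=c['img'];g=cv2.cvtColor(im,cv2.COLOR_RGB2GRAY)
N={'110':(637,289,-.12,44),'50':(630,79.5,.03,14),'70':(454,275,.13,24),'90':(440.5,117,-.066,34)}
Kc=K(c);W=c['camera_from_world'];rv=cv2.Rodrigues(W[:3,:3])[0]
for n,(x,y,a,h) in N.items():
    P=[]
    for sg in(1,-1):
        p=np.array([[x+sg*h*np.cos(a),y+sg*h*np.sin(a),38]])/1000
        u=cv2.projectPoints(p,rv,W[:3,3],Kc,np.array([c['k1'],0,0,0,0.]))[0].ravel().round().astype(int)
        b=g[u[1]-5:u[1]+6,u[0]-5:u[0]+6].astype(float);w=np.clip(np.median(b)-40-b,0,None);yy,xx=np.mgrid[-5:6,-5:6]
        P.append([u[0]+(w*xx).sum()/w.sum(),u[1]+(w*yy).sum()/w.sum()])
    H=ray(c,P,.038)[:,:2]*1000;d=H[0]-H[1];print(n,'mid err',(H.mean(0)-[x,y]).round(1),'sep',np.hypot(*d).round(1),2*h,'dang',(np.arctan2(d[1],d[0])-a).round(3))
cv2.imwrite('pics/end.png',cv2.resize(im[150:320,110:450,::-1],(800,400),interpolation=cv2.INTER_CUBIC))
c=bot.capture('side');cv2.imwrite('pics/ends.png',cv2.resize(c['img'][200:400,110:360,::-1],(750,600),interpolation=cv2.INTER_CUBIC))
E
```

```text
19.75 [ 0.63957436 -0.21927359  0.17558983]
110 mid err [ 0.7 -1.4] sep 101.0 88 dang -0.027
50 mid err [ 0.6 -0.5] sep 42.8 28 dang 0.004
70 mid err [nan nan] sep nan 48 dang nan
90 mid err [nan nan] sep nan 68 dang nan<stdin>:13: RuntimeWarning: invalid value encountered in scalar divide
```

View pics/end.png

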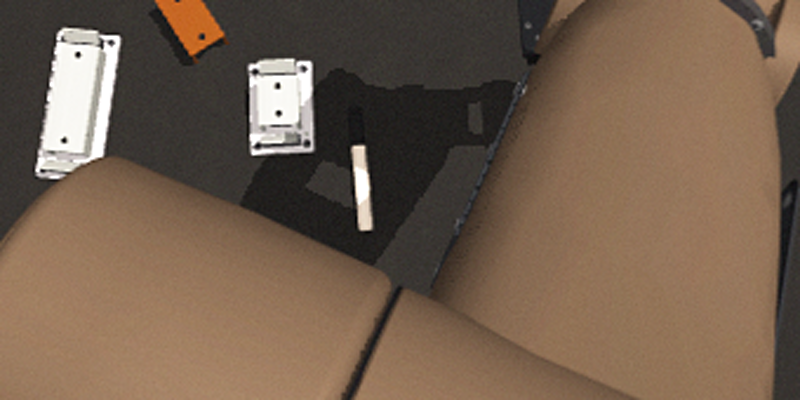

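View pics/ends.png

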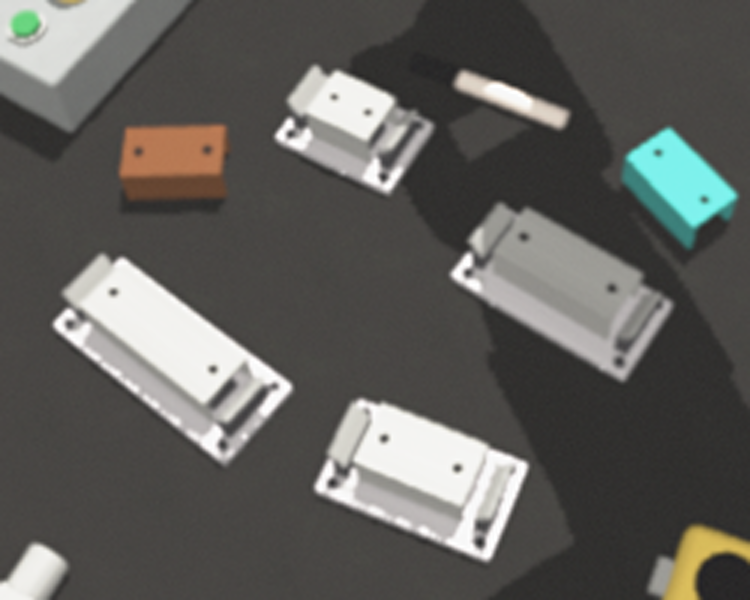

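The side view shows all four channels level between their end stops and down on the plates. The gripper is clear of everything.

```bash
python3 -c "
from plant import bot
print(bot.job_done())"
```

```text
the job is handed in; nothing more can be done
None
```

All four U-channels are in their matching nests, and the job was handed in at about 20 s of the 93 s allowed. The side camera showed all four seated and level, the angle brackets were never touched, and the hand-in call returned no verdict.

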